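# Feed the toy burro through the scanner's sprung flap

## Task

Push the toy burro along the scanner's tray and in through the sprung flap, without lifting or tipping it, until you feel the orange sprung plate at the back give by about half of its travel; press gently and do not ram the plate to its end. Leave the burro standing inside with the flap sprung shut behind it, then slide the clear acrylic door fully shut over it. Leave the mug, phone case and keychain where they lie.

Things in the scene. Friction and masses are not known exactly. Their poses are not given: they have to be found in the camera images.
- scanner: beige desk scanner, 710 mm long, 164 wide, 98 high, fixed; its place varies. Origin: on the counter under the middle of the flap line. x = feed direction (tray to machine, roughly to the robot's left), y to the left of that, z up. Its level bed, 30 mm above the counter, runs from x = -260 mm through the flap line (x = 0) into the chamber. A closed housing stands behind x = 250 mm.
- flap_mid (a point): middle of the flap line on the bed's surface (scanner x = y = 0, z = 30 mm). Hinge posts leave a 124 mm wide passage here, open at the top, so fingers pointing down can follow the burro through. The tray before it has 8 mm high lips with inner faces at y = +-75 mm.
- chamber_mid (a point): middle of the chamber's floor (scanner x = 125 mm, z = 30 mm). The chamber runs from x = 0 to 250 mm, with 128 mm between its walls, whose tops are at z = 98 mm. It is open above while the door is drawn back.
- flap_left (a joint): left leaf (at +y) of the swing flap, blue with yellow edge, 55 mm wide, 56 high, 4 thick; upright hinge at scanner x = 0, y = 60 mm. 0 = shut, grows to 1.45 rad as it swings inward (+x); a light spring (0.03 to 0.12 N m) shuts it. Its edge sweeps to 57 mm past the flap line: with the burro's rear 55 mm past the line the leaf can shut.
- flap_right (a joint): right leaf, the mirror image, hinge at y = -60 mm. 0 = shut, grows to 1.45 rad inward.
- backplate (a joint): orange sprung plate, 100 mm wide, 45 high, across the back of the chamber: m pushed in along scanner x, 0 = out, 0.016 = end of travel. Its face, when out, is 185 to 215 mm past the flap line, not measured: feel for it. Spring 2.5 N at 0, then 1 N per mm; it comes back. About 0.007 is right (9 N, plus 1 to 4 N to slide the burro); past 0.004 needed, past 0.013 is ramming.
- door (a joint): clear acrylic sliding door on top of the chamber, 230 x 156 x 5 mm, upper face 104 mm above the counter: m drawn open along scanner x; 0 = fully shut against its stop (front edge at the flap line), 0.2 = fully open. Starts drawn open 0.17 or more, over the housing. Slides with 1.5 N of friction and stays where left.
- door_handle (a point): centre of the door's black bar handle, which stands up from the door: 12 mm (scanner x) by 70 mm (scanner y) by 25 mm high, from 104 to 129 mm above the counter; 14 mm behind the door's front edge.
- burro: painted wooden toy burro kneeling on a green plinth, 0.2 to 0.4 kg, loose on the tray, nose towards the flap. Plinth 120 x 58 x 18 mm with flat ends; rump at x = -49 mm and 42 mm high, ears 65 mm high. Origin: centre of the plinth's underside; x to its nose, z up. Pushed at the plinth's rear end (x = -60 mm) by two fingers side by side it stays straight.
- mug: blue ceramic mug, 80 mm across, 90 mm high; origin at the centre of its underside. Leave alone.
- phone_case: matte black phone case lying flat, 150 by 75 by 10 mm; origin at the centre of its underside. Leave alone.
- keychain: chrome lighter-shaped keychain with a ring, 58 by 36 by 13 mm; origin at the centre of its underside. Leave alone.
Not all that is in view belongs to the job. Leave any purple look-alike of the burro alone.

How it is judged:
By the outcome, as a careful person would: the job done as asked, in the order asked, and still so for the second after the job is handed in, with the robot touching nothing.
It also fails if it takes over 69 s, if anything falls off the work surface, if the arm or the gripper's body presses on something with over 40 N, if the wrist force passes 120 N, or if a joint passes its speed limit or range.

## Robot

A 7-joint arm with a two-finger parallel gripper is mounted at the origin on the work surface. World frame = base frame: x ahead of the robot, y to its left, z up, the work surface at z = 0. Lengths are in m, angles in rad, forces in N, time in s.
With the tool pointing down it reaches from about 0.4 to 0.85 m from the base axis. Payload 4.5 kg.
Tool frame: the origin (TCP) lies between the finger pads; the fingertips stand r.tip_reach ahead of it and the grasp point (between the pads) lies 11 mm behind it (r.tip_reach is the distance from the TCP to the fingertips, in m); z points along the fingers, y is the line along which they close (so a half turn about z gives the same grasp; the last joint's range is limited). The gripper opens to 88 mm and grips with 3 to 60 N. Pads are 18 mm wide; open, the fingers measure 123 mm over their backs; the gripper's body (75 mm by 187 mm) begins 45 mm behind the grasp point.
Start: joints at [1.169, 0.689, -0.195, 1.565, 0.157, 0.902, -0.215], TCP at [0.264, -0.567, 0.247] pointing down, gripper open.
Joint ranges: [-3.01, 3.01], [-0.46, 2.08], [-1.47, 1.51], [0.13, 2.56], [-1, 4.14], [0.04, 2.09], [-2.66, 2.66]. Speed limits (rad/s): [2.57, 2.57, 3.14, 3.14, 3.14, 3.14, 3.14].

## Interface

Orientations are given as a unit quaternion [x, y, z, w].
In Python, from plant import r, vision, workorder gives the robot as it stands.
- The arm moves only by the tool drive_tool, never from a script. Its argument "targets" is a list of rows, each an object of numbers: "tx", "ty", "tz": the shift along the world's x, y, z in units of 0.03 m (1.0 is 0.03 m); "wx", "wy", "wz": the turn, a rotation vector about the world's x, y, z in units of 60 degrees (1.0 is 60 degrees); "claw": the opening, from -1 (shut) to 1 (fully open). A call has exactly 8 rows; each row shifts and turns the commanded pose from where the row before left it; what a row does not reach is not made up. A row lasts 1/10 s, in which the tool goes at most 50 mm and 8.59 degrees, less where a joint would pass 70% of its speed; a pose out of reach is approached as far as the arm can. A call with a number of a shift or a turn outside -1 to 1 is refused whole. A call with a gripper value outside its range is refused whole. The fingers move at their own pace and stop on an object; "force" is the grip in N (left out, the last holds). Time passes only in rows, so rows that do not move let the fingers close, or fill a call up. It gives the time, the measured TCP pose, the force, the opening and the grip force at its end, in the units of the state.
- r.get_state(): the state, without advancing time (a new reading comes with each control period).
- vision.snapshot(name): name is "scene" or "top" or "wrist"; returns a dict with "image" (384x512x3 uint8, blue, green, red), "range_z" (384x512 float32, m along the optical axis (not along the pixel's ray), 0 where there is no reading), "K" (3x3 intrinsics, pixels), "cam_to_world" (4x4, takes a point from camera to world coordinates). Camera axes: x right, y up, looking along -z (the intrinsics and any distortion apply to the point x, -y, -z); pixel columns grow to the right and rows downward; lengths in m; the calibration is good to about 2 mm. A picture is of the moment at which its call begins.
- workorder.finish_job(): hands the job in; it is judged then, once.
The state is a dict: "clock": time; "q": joint angles; "qd": joint speeds; "joint_torque": joint torques, N m; "tool_pos": TCP position; "eef_rot": TCP orientation; "contact_force": force on the tool from outside, world axes, zero at the start; "moment": the same for the moment, N m; "opening": opening from 0.0 (shut) to 1.0 (fully open); "finger_force": force on a finger pad.
Only numpy, scipy, OpenCV 4.12 (cv2) and the standard library are available. Lean on these libraries where they do the work, as an engineer would, in place of code of your own. Each camera call takes 0.05 s, during which the arm holds its last target. There are 200 camera calls.

## Working session

There is one attempt and no reset: what is moved stays moved. The work goes in short steps, Python scripts to look and compute and a tool call to move; the robot and the scene stay as the last step left them, time stands still between calls to the robot, and variables do not carry over. Pictures are saved under pics/ and viewed, at most 10 in all, crops included, and the job is handed in when it is done.

Besides the shell and the picture viewer there is one more tool, called after "Call:" by a JSON object that holds its "method" and its "body", one argument or row to a line. drive_tool: Moves the arm, as the interface text tells. Its arguments: {"type":"object","properties":{"targets":{"type":"array","items":{"type":"object","properties":{"tx":{"type":"number"},"ty":{"type":"number"},"tz":{"type":"number"},"wx":{"type":"number"},"wy":{"type":"number"},"wz":{"type":"number"},"claw":{"type":"number"}}}},"force":{"type":"number"}},"required":["targets"]}

```bash
mkdir -p pics; cat > h.py <<'E'
import numpy as np, cv2, pickle
from plant import r, vision, workorder
def snap(n):
    s=vision.snapshot(n); pickle.dump(s,open(f'pics/{n}.pkl','wb')); return s
def cloud(s):
    K=s['K']; z=s['range_z']; v,u=np.indices(z.shape)
    p=np.stack([(u-K[0,2])/K[0,0]*z,-(v-K[1,2])/K[1,1]*z,-z,np.ones_like(z)],-1)
    w=(p@np.array(s['cam_to_world']).T)[...,:3]; w[z==0]=np.nan; return w
E
python3 - <<'E'
from h import *
a=snap('scene');b=snap('top')
cv2.imwrite('pics/a.png',a['image']);cv2.imwrite('pics/b.png',b['image'])
print(r.tip_reach,r.get_state())
for s in(a,b): print(np.round(s['K'],1).tolist(),np.round(s['cam_to_world'],3).tolist(), [k for k in s])
E
```

```text
0.008 {'clock': 0.1, 'q': array([ 1.16878244,  0.68988811, -0.19456704,  1.56622263,  0.157278  ,
        0.90250873, -0.21516288]), 'qd': array([-1.60024430e-04, -1.66595436e-03,  2.13110273e-04, -7.56690008e-04,
        2.02033967e-05, -1.07402793e-03,  4.62350478e-05]), 'joint_torque': array([-2.27317782e-03, -5.28492808e+01, -1.27163731e+00, -1.53835237e+01,
       -5.26486861e-02,  1.95467881e-03, -8.16965354e-06]), 'tool_pos': array([ 0.26359932, -0.56608509,  0.24600354]), 'eef_rot': array([ 9.76348088e-01,  2.16203013e-01, -2.13140800e-04, -7.89743977e-04]), 'contact_force': array([0.36817406, 0.84771752, 0.17001573]), 'moment': array([-0.02127408,  0.04291446, -0.01543744]), 'finger_force': 0.0, 'opening': 1.0010964711170898}
[[407.0, 0.0, 261.9], [0.0, 407.0, 188.2], [0.0, 0.0, 1.0]] [[0.85, -0.425, 0.311, 0.819], [0.526, 0.668, -0.526, -0.383], [0.016, 0.611, 0.792, 0.684], [0.0, 0.0, 0.0, 1.0]] ['image', 'range_z', 'K', 'cam_to_world']
[[361.9, 0.0, 257.8], [0.0, 361.9, 195.4], [0.0, 0.0, 1.0]] [[0.025, 0.99, -0.138, 0.474], [-0.999, 0.029, 0.027, 0.02], [0.031, 0.137, 0.99, 0.781], [0.0, 0.0, 0.0, 1.0]] ['image', 'range_z', 'K', 'cam_to_world']
```

View pics/a.png

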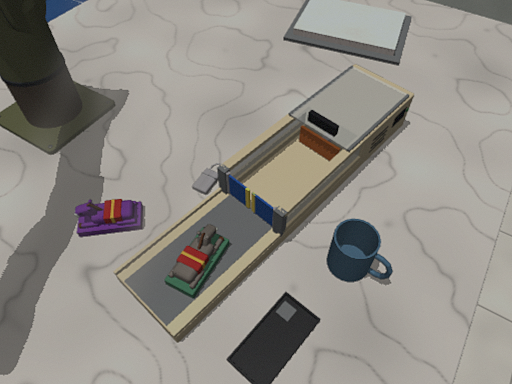

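View pics/b.png

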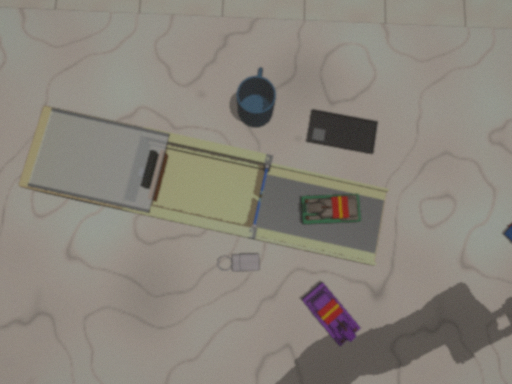

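The burro meant is the brown one on the green plinth, on the tray with its nose to the flap: scene (198,262), top (330,208). The purple one at scene (110,215) and top (330,313) lies on the counter and is the look-alike. Next I measure, and confirm the choice with a crop.

```bash
cat > m.py <<'E'
from h import *
def masks(s):
    h=cv2.cvtColor(s['image'],cv2.COLOR_BGR2HSV); w=cloud(s)
    roi=(w[...,2]>0.012)
    R=lambda lo,hi:(cv2.inRange(h,lo,hi)>0)&roi
    return w,dict(green=R((60,90,30),(90,255,160)),blue=R((105,130,60),(125,255,255)),black=R((0,0,0),(180,255,45))&(w[...,2]>0.08),orange=R((3,150,60),(14,255,220)),
      yellow=R((15,60,110),(35,255,255)),grey=R((0,0,40),(180,60,120)))
if __name__=='__main__':
    for n in('scene','top'):
        s=pickle.load(open(f'pics/{n}.pkl','rb')); w,M=masks(s)
        for k,m in M.items():
            if k in('yellow','grey'):continue
            c,l,st,ce=cv2.connectedComponentsWithStats(m.astype(np.uint8))
            for i in range(1,c):
                if st[i,4]<25: continue
                p=w[l==i]; v,u=np.where(l==i); xy=p[:,:2]*1000
                rc=cv2.minAreaRect(xy.astype(np.float32))
                print(n,k,st[i,4],'px',np.round(ce[i]),'rect',np.round(rc[0]),np.round(rc[1]),round(rc[2],1),'med',np.round(np.median(p,0)*1000),'z',np.round(np.percentile(p[:,2],[2,50,98])*1000))
E
python3 m.py; python3 -c "
from h import *
a=pickle.load(open('pics/scene.pkl','rb'))['image'];b=pickle.load(open('pics/top.pkl','rb'))['image']
cv2.imwrite('pics/c.png',np.hstack([cv2.resize(a[190:310,60:260],None,fx=2,fy=2),cv2.resize(b[140:260,210:400],None,fx=2,fy=2)]))"
```

```text
scene green 44 px [215. 238.] rect [ 556. -103.] [ 9. 20.] 5.3 med [ 557. -103.   47.] z [45. 47. 49.]
scene green 616 px [198. 273.] rect [ 558. -153.] [ 56. 120.] 2.9 med [ 578. -186.   46.] z [35. 46. 49.]
scene blue 277 px [237. 189.] rect [528.   9.] [23. 62.] 48.1 med [538.  -1.  67.] z [38. 67. 90.]
scene blue 302 px [264. 210.] rect [605. -12.] [ 6. 43.] 78.1 med [606. -14.  68.] z [38. 68. 90.]
scene black 4598 px [25. 47.] rect [ 47. -12.] [141.  78.] 69.6 med [ 58. -26. 210.] z [ 96. 210. 303.]
scene black 362 px [323. 123.] rect [611. 201.] [13. 69.] 79.2 med [614. 197. 123.] z [108. 123. 129.]
scene orange 626 px [318. 143.] rect [607. 219.] [ 46. 114.] 79.5 med [610. 199.  60.] z [35. 60. 77.]
top green 78 px [320. 221.] rect [ 528. -130.] [74.  8.] 89.3 med [ 527. -128.   49.] z [46. 49. 51.]
top orange 55 px [337. 207.] rect [ 554. -155.] [41. 13.] 11.3 med [ 554. -157.   74.] z [73. 74. 76.]
top orange 63 px [343. 206.] rect [ 555. -169.] [11. 42.] 87.8 med [ 555. -169.   74.] z [72. 74. 76.]
top orange 32 px [328. 310.] rect [ 352. -146.] [ 3. 39.] 41.1 med [ 351. -145.   45.] z [42. 45. 47.]
top orange 33 px [331. 314.] rect [ 344. -151.] [ 4. 38.] 42.0 med [ 345. -151.   44.] z [42. 44. 47.]
```

View pics/c.png

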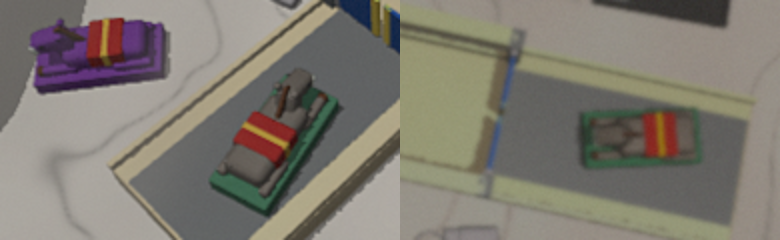

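The crop confirms it: green plinth, brown burro, nose towards the flap, turned slightly against the tray. The purple one lies off the scanner. Next is the scanner's pose.

```bash
cat > sc.py <<'E'
from m import *
def rect(n,zlo):
    s=pickle.load(open(f'pics/{n}.pkl','rb')); w,M=masks(s)
    m=((w[...,2]>zlo)&(w[...,2]<0.14)&(w[...,0]>0.42)).astype(np.uint8)
    c,l,st,ce=cv2.connectedComponentsWithStats(m); i=1+np.argmax(st[1:,4])
    return w,M,l==i,cv2.minAreaRect((w[l==i][:,:2]*1000).astype(np.float32))
if __name__=='__main__':
    for n in('scene','top'):
        w,M,m,rc=rect(n,0.02); print(n,rc)
    # blue leaves both views, relative frames
    th=np.radians(79.2)
    for n in('scene','top'):
        w,M,m,rc=rect(n,0.02)
        a=rc[2] if rc[1][0]>rc[1][1] else rc[2]+90
        a=a%180; t=np.radians(a); ex=np.array([np.cos(t),np.sin(t)]); ey=np.array([-ex[1],ex[0]])
        O=np.array(rc[0])/1000-0.095*ex
        print(n,'yaw',a,'origin',O)
        f=lambda p:np.c_[(p[:,:2]-O)@ex,(p[:,:2]-O)@ey,p[:,2]]*1000
        for k in('blue','green','black','orange'):
            p=f(w[M[k]&m]); 
            if len(p)>20: print(k,len(p),np.round(np.percentile(p,[2,50,98],axis=0)).tolist())
        p=f(w[m]); q=p[(abs(p[:,0])<15)&(abs(abs(p[:,1])-68)<8)]
        print('posts z',np.percentile(q[:,2],[50,95,99.5]))
        q=p[(p[:,0]>-250)&(p[:,0]<-20)&(abs(p[:,1])<72)&(p[:,2]<36)]; print('bed z',np.median(q[:,2]))
        print('max z by x',[round(p[(p[:,0]>=x)&(p[:,0]<x+30),2].max()) for x in range(-260,440,60)])
E
python3 sc.py
```

```text
scene ((588.9031982421875, 88.23193359375), (710.9759521484375, 167.36846923828125), 78.97064208984375)
top ((587.0216064453125, 89.90484619140625), (710.2452392578125, 165.0982208251953), 79.19451141357422)
scene yaw 78.97064208984375 origin [ 0.57072856 -0.00501335]
blue 579 [[-3.0, -55.0, 38.0], [-2.0, -17.0, 67.0], [2.0, 53.0, 90.0]]
green 668 [[-208.0, -55.0, 36.0], [-164.0, -33.0, 47.0], [-86.0, -2.0, 49.0]]
black 394 [[-104.0, -82.0, 82.0], [206.0, -5.0, 122.0], [215.0, 61.0, 129.0]]
orange 664 [[-157.0, -45.0, 35.0], [207.0, -2.0, 61.0], [213.0, 47.0, 77.0]]
posts z [79.1236558  97.89223318 98.95262299]
bed z 29.26167206767
max z by x [40, 75, 95, 40, 99, 100, 99, 100, 105, 107, 106, 105]
top yaw 79.19451141357422 origin [ 0.56921144 -0.00341074]
green 111 [[-166.0, -31.0, 46.0], [-119.0, 14.0, 49.0], [-87.0, 26.0, 51.0]]
black 50 [[205.0, -27.0, 118.0], [205.0, -2.0, 124.0], [210.0, 26.0, 130.0]]
orange 137 [[-175.0, -37.0, 72.0], [-160.0, -15.0, 74.0], [-141.0, 6.0, 77.0]]
posts z [ 97.46833423 100.45757973 101.31796764]
bed z 31.163063499186183
max z by x [43, 77, 98, 41, 101, 102, 102, 101, 109, 108, 109, 109]
```

Call:
{"method": "drive_tool", "body": {
  "targets": [
    {"tx":0.9,"ty":1,"tz":0,"wz":0.142,"claw":-0.5},
    {"tx":0.9,"ty":1,"wz":0.142,"claw":-0.5},
    {"tx":0.9,"ty":1,"wz":0.142,"claw":-0.5},
    {"tx":0.9,"ty":1,"wz":0.142,"claw":-0.5},
    {"tx":0.9,"ty":1,"wz":0.142,"claw":-0.5},
    {"tx":0.9,"ty":1,"wz":0.142,"claw":-0.5},
    {"tx":0.9,"ty":1,"wz":0.142,"claw":-0.5},
    {"tx":0.9,"ty":1,"wz":0.142,"claw":-0.5}
  ],
  "force": 20
}}

```text
validation failed for argument at $.ta...
```

Call:
{"method": "drive_tool", "body": {
  "targets": [
    {"tx":0.9,"ty":1,"tz":0,"wx":0,"wy":0,"wz":0.142,"claw":-0.5},
    {"tx":0.9,"ty":1,"tz":0,"wx":0,"wy":0,"wz":0.142,"claw":-0.5},
    {"tx":0.9,"ty":1,"tz":0,"wx":0,"wy":0,"wz":0.142,"claw":-0.5},
    {"tx":0.9,"ty":1,"tz":0,"wx":0,"wy":0,"wz":0.142,"claw":-0.5},
    {"tx":0.9,"ty":1,"tz":0,"wx":0,"wy":0,"wz":0.142,"claw":-0.5},
    {"tx":0.9,"ty":1,"tz":0,"wx":0,"wy":0,"wz":0.142,"claw":-0.5},
    {"tx":0.9,"ty":1,"tz":0,"wx":0,"wy":0,"wz":0.142,"claw":-0.5},
    {"tx":0.9,"ty":1,"tz":0,"wx":0,"wy":0,"wz":0.142,"claw":-0.5}
  ],
  "force": 20
}}

```text
clock: 0.9
tool_pos: [0.4804, -0.3253, 0.2465]
eef_rot: [0.685, 0.728, -0.0, -0.0]
contact_force: [-0.3, -0.6, 0.3]
opening: 0.297
finger_force: 0.0
```

Call:
{"method": "drive_tool", "body": {
  "targets": [
    {"tx":0.9,"ty":0.93,"tz":-0.4,"wx":0,"wy":0,"wz":0,"claw":-0.5},
    {"tx":0.9,"ty":0.93,"tz":-0.4,"wx":0,"wy":0,"wz":0,"claw":-0.5},
    {"tx":0.9,"ty":0.93,"tz":-0.4,"wx":0,"wy":0,"wz":0,"claw":-0.5},
    {"tx":0,"ty":0,"tz":-1,"wx":0,"wy":0,"wz":0,"claw":-0.5},
    {"tx":0,"ty":0,"tz":-1,"wx":0,"wy":0,"wz":0,"claw":-0.5},
    {"tx":0,"ty":0,"tz":-1,"wx":0,"wy":0,"wz":0,"claw":-0.5},
    {"tx":0,"ty":0,"tz":-0.8,"wx":0,"wy":0,"wz":0,"claw":-0.5},
    {"tx":0,"ty":0,"tz":0,"wx":0,"wy":0,"wz":0,"claw":-0.5}
  ]
}}

```text
clock: 1.7
tool_pos: [0.5581, -0.2422, 0.0933]
eef_rot: [0.687, 0.726, -0.002, -0.003]
contact_force: [-0.3, 0.2, 0.1]
opening: 0.249
finger_force: 0.0
```

```bash
python3 - <<'E'
from h import *
a=snap('scene');b=snap('top')
cv2.imwrite('pics/d.png',np.hstack([a['image'][100:384,60:400],b['image'][100:384,130:430]]))
s=r.get_state();print(s['tool_pos'],s['opening'])
E
```

```text
[ 0.56082639 -0.24276601  0.09676476] 0.2468712823917594
```

View pics/d.png

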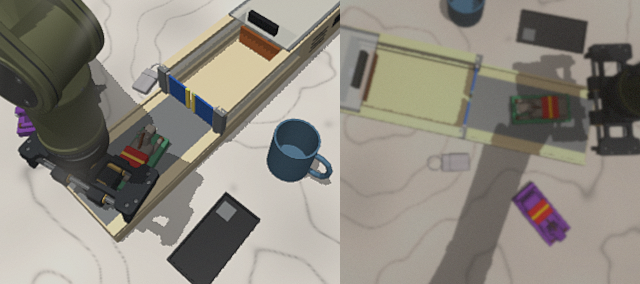

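The gripper stands behind the burro, in line with it, and the path is clear. I lower it and close up slowly.

Call:
{"method": "drive_tool", "body": {
  "targets": [
    {"tx":0,"ty":0,"tz":-0.8,"wx":0,"wy":0,"wz":0,"claw":-0.5},
    {"tx":0,"ty":0,"tz":-0.8,"wx":0,"wy":0,"wz":0,"claw":-0.5},
    {"tx":0,"ty":0,"tz":-0.06,"wx":0,"wy":0,"wz":0,"claw":-0.5},
    {"tx":0,"ty":0.2,"tz":0,"wx":0,"wy":0,"wz":0,"claw":-0.5},
    {"tx":0,"ty":0.2,"tz":0,"wx":0,"wy":0,"wz":0,"claw":-0.5},
    {"tx":0,"ty":0.2,"tz":0,"wx":0,"wy":0,"wz":0,"claw":-0.5},
    {"tx":0,"ty":0.15,"tz":0,"wx":0,"wy":0,"wz":0,"claw":-0.5},
    {"tx":0,"ty":0.1,"tz":0,"wx":0,"wy":0,"wz":0,"claw":-0.5}
  ]
}}

```text
clock: 2.6
tool_pos: [0.5614, -0.218, 0.0479]
eef_rot: [0.687, 0.726, -0.0, 0.001]
contact_force: [-0.9, -2.8, 2.8]
opening: 0.25
finger_force: 1.5
```

Call:
{"method": "drive_tool", "body": {
  "targets": [
    {"tx":-0.02,"ty":0.15,"tz":0,"wx":0,"wy":0,"wz":-0.015,"claw":-0.5},
    {"tx":-0.02,"ty":0.25,"tz":0,"wx":0,"wy":0,"wz":-0.035,"claw":-0.5},
    {"tx":-0.02,"ty":0.25,"tz":0,"wx":0,"wy":0,"wz":-0.035,"claw":-0.5},
    {"tx":-0.02,"ty":0.25,"tz":0,"wx":0,"wy":0,"wz":-0.035,"claw":-0.5},
    {"tx":-0.02,"ty":0.25,"tz":0,"wx":0,"wy":0,"wz":-0.035,"claw":-0.5},
    {"tx":-0.02,"ty":0.25,"tz":0,"wx":0,"wy":0,"wz":-0.035,"claw":-0.5},
    {"tx":-0.02,"ty":0.25,"tz":0,"wx":0,"wy":0,"wz":-0.03,"claw":-0.5},
    {"tx":-0.02,"ty":0.2,"tz":0,"wx":0,"wy":0,"wz":-0.02,"claw":-0.5}
  ]
}}

```text
clock: 3.4
tool_pos: [0.5558, -0.1618, 0.047]
eef_rot: [0.774, 0.633, -0.0, 0.0]
contact_force: [-0.6, -2.5, 2.8]
opening: 0.244
finger_force: 1.4
```

```bash
cat > st.py <<'E'
from h import *
s=r.get_state(); t=np.radians(79.1); ex=np.array([np.cos(t),np.sin(t)]); ey=np.array([-ex[1],ex[0]])
d=s['tool_pos'][:2]-[.570,-.004]; q=s['eef_rot']; f=s['contact_force']
print('t',s['clock'],'scan x,y',np.round([d@ex*1e3,d@ey*1e3],1),'z',round(s['tool_pos'][2]*1e3,1),'hdg',round(np.degrees(2*np.arctan2(q[1],q[0])),2),'F',np.round([f[:2]@ex,f[:2]@ey,f[2]],1))
E
cat > look.py <<'E'
from m import *
import sys,st
for n in sys.argv[2:]:
    b=snap(n); w,M=masks(b)
    m=M['green']; p=w[m&(w[...,2]>.04)&(w[...,2]<.055)][:,:2]
    d=(p-[.570,-.004]); q=np.c_[d@st.ex,d@st.ey]*1e3
    if len(q)>10: print(n,len(q),cv2.minAreaRect(q.astype(np.float32)))
cv2.imwrite(sys.argv[1],b['image'])
E
python3 look.py pics/e.png scene top
```

```text
t 3.4 scan x,y [-157.6  -15.9] z 47.0 hdg 78.61 F [-2.6  0.1  2.8]
scene 234 ((-85.84535217285156, -30.244094848632812), (111.96039581298828, 30.944889068603516), 2.2116150856018066)
top 15 ((-64.93266296386719, 11.929383277893066), (5.195043087005615, 64.87036895751953), 89.69989776611328)
```

View pics/e.png

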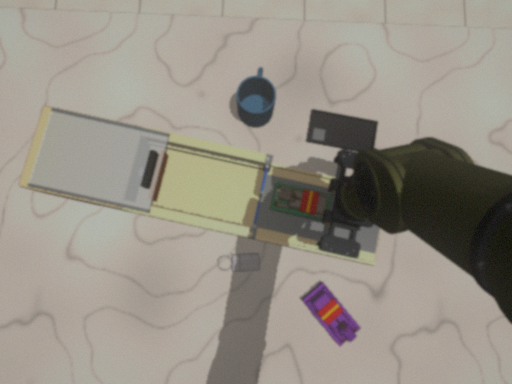

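The burro is straight now, at about (298,200) in top, roughly 15 mm to the right of the tray's middle. I push it through the flap with a slight drift to the left.

Call:
{"method": "drive_tool", "body": {
  "targets": [
    {"tx":0.01,"ty":0.25,"tz":0,"wx":0,"wy":0,"wz":0.008,"claw":-0.5},
    {"tx":0.01,"ty":0.34,"tz":0,"wx":0,"wy":0,"wz":0,"claw":-0.5},
    {"tx":0.01,"ty":0.34,"tz":0,"wx":0,"wy":0,"wz":0,"claw":-0.5},
    {"tx":0.01,"ty":0.34,"tz":0,"wx":0,"wy":0,"wz":0,"claw":-0.5},
    {"tx":0.01,"ty":0.34,"tz":0,"wx":0,"wy":0,"wz":0,"claw":-0.5},
    {"tx":0.01,"ty":0.34,"tz":0,"wx":0,"wy":0,"wz":0,"claw":-0.5},
    {"tx":0.01,"ty":0.34,"tz":0,"wx":0,"wy":0,"wz":0,"claw":-0.5},
    {"tx":0.01,"ty":0.25,"tz":0,"wx":0,"wy":0,"wz":0,"claw":-0.5}
  ]
}}

```text
clock: 4.3
tool_pos: [0.5577, -0.086, 0.0469]
eef_rot: [0.771, 0.637, -0.001, 0.0]
contact_force: [0.1, -3.9, -0.2]
opening: 0.251
finger_force: 1.8
```

```bash
python3 look.py pics/f.png top scene
```

```text
t 4.3 scan x,y [-82.9  -3.4] z 46.9 hdg 79.19 F [-3.8 -0.9 -0.2]
scene 141 ((25.393733978271484, -20.361726760864258), (58.22364807128906, 28.065378189086914), 27.843708038330078)
```

View pics/f.png

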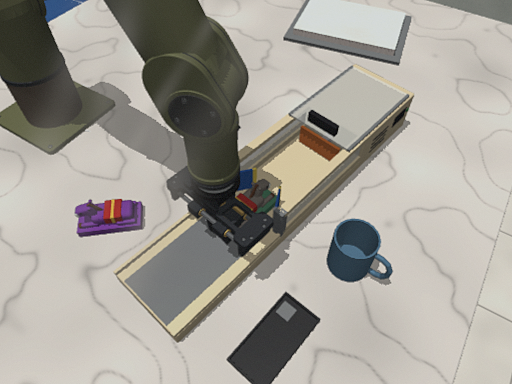

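The burro's nose is through the flap, straight, both leaves open; the gripper clears the posts. I go on.

Call:
{"method": "drive_tool", "body": {
  "targets": [
    {"tx":0.05,"ty":0.33,"tz":0,"wx":0,"wy":0,"wz":0,"claw":-0.5},
    {"tx":0.05,"ty":0.33,"tz":0,"wx":0,"wy":0,"wz":0,"claw":-0.5},
    {"tx":0.05,"ty":0.33,"tz":0,"wx":0,"wy":0,"wz":0,"claw":-0.5},
    {"tx":0.05,"ty":0.33,"tz":0,"wx":0,"wy":0,"wz":0,"claw":-0.5},
    {"tx":0.05,"ty":0.33,"tz":0,"wx":0,"wy":0,"wz":0,"claw":-0.5},
    {"tx":0.05,"ty":0.33,"tz":0,"wx":0,"wy":0,"wz":0,"claw":-0.5},
    {"tx":0.05,"ty":0.33,"tz":0,"wx":0,"wy":0,"wz":0,"claw":-0.5},
    {"tx":0.05,"ty":0.33,"tz":0,"wx":0,"wy":0,"wz":0,"claw":-0.5}
  ]
}}

```text
clock: 5.2
tool_pos: [0.5705, -0.0055, 0.0469]
eef_rot: [0.77, 0.638, -0.0, -0.0]
contact_force: [0.5, -3.3, -1.3]
opening: 0.253
finger_force: 1.2
```

```bash
python3 st.py
```

```text
t 5.2 scan x,y [-1.4 -0.8] z 46.9 hdg 79.22 F [-3.1 -1.1 -1.3]
```

Call:
{"method": "drive_tool", "body": {
  "targets": [
    {"tx":0.06,"ty":0.33,"tz":0,"wx":0,"wy":0,"wz":0,"claw":-0.5},
    {"tx":0.06,"ty":0.33,"tz":0,"wx":0,"wy":0,"wz":0,"claw":-0.5},
    {"tx":0.06,"ty":0.33,"tz":0,"wx":0,"wy":0,"wz":0,"claw":-0.5},
    {"tx":0.06,"ty":0.33,"tz":0,"wx":0,"wy":0,"wz":0,"claw":-0.5},
    {"tx":0.02,"ty":0.1,"tz":0,"wx":0,"wy":0,"wz":0,"claw":-0.5},
    {"tx":0.02,"ty":0.1,"tz":0,"wx":0,"wy":0,"wz":0,"claw":-0.5},
    {"tx":0.01,"ty":0.06,"tz":0,"wx":0,"wy":0,"wz":0,"claw":-0.5},
    {"tx":0.01,"ty":0.06,"tz":0,"wx":0,"wy":0,"wz":0,"claw":-0.5}
  ]
}}

```text
clock: 6.0
tool_pos: [0.5793, 0.0418, 0.047]
eef_rot: [0.771, 0.637, -0.0, 0.0]
contact_force: [-0.7, -4.7, 1.3]
opening: 0.252
finger_force: 2.5
```

```bash
python3 st.py
```

```text
t 6.0 scan x,y [46.7 -0.5] z 47.0 hdg 79.15 F [-4.8 -0.2  1.3]
```

Call:
{"method": "drive_tool", "body": {
  "targets": [
    {"tx":0.012,"ty":0.065,"tz":0,"wx":0,"wy":0,"wz":0,"claw":-0.5},
    {"tx":0.012,"ty":0.065,"tz":0,"wx":0,"wy":0,"wz":0,"claw":-0.5},
    {"tx":0.012,"ty":0.065,"tz":0,"wx":0,"wy":0,"wz":0,"claw":-0.5},
    {"tx":0.012,"ty":0.065,"tz":0,"wx":0,"wy":0,"wz":0,"claw":-0.5},
    {"tx":0.012,"ty":0.065,"tz":0,"wx":0,"wy":0,"wz":0,"claw":-0.5},
    {"tx":0.012,"ty":0.065,"tz":0,"wx":0,"wy":0,"wz":0,"claw":-0.5},
    {"tx":0.012,"ty":0.065,"tz":0,"wx":0,"wy":0,"wz":0,"claw":-0.5},
    {"tx":0.012,"ty":0.065,"tz":0,"wx":0,"wy":0,"wz":0,"claw":-0.5}
  ]
}}

```text
clock: 6.8
tool_pos: [0.5824, 0.0587, 0.047]
eef_rot: [0.77, 0.638, 0.0, -0.0]
contact_force: [0.2, -2.9, 2.9]
opening: 0.249
finger_force: 1.4
```

```bash
python3 st.py
```

```text
t 6.8 scan x,y [64.  -0.3] z 47.0 hdg 79.23 F [-2.8 -0.7  2.9]
```

Call:
{"method": "drive_tool", "body": {
  "targets": [
    {"tx":0.006,"ty":0.033,"tz":0,"wx":0,"wy":0,"wz":0,"claw":-0.5},
    {"tx":0.006,"ty":0.033,"tz":0,"wx":0,"wy":0,"wz":0,"claw":-0.5},
    {"tx":0.006,"ty":0.033,"tz":0,"wx":0,"wy":0,"wz":0,"claw":-0.5},
    {"tx":0.006,"ty":0.033,"tz":0,"wx":0,"wy":0,"wz":0,"claw":-0.5},
    {"tx":0.006,"ty":0.033,"tz":0,"wx":0,"wy":0,"wz":0,"claw":-0.5},
    {"tx":0.006,"ty":0.033,"tz":0,"wx":0,"wy":0,"wz":0,"claw":-0.5},
    {"tx":0.006,"ty":0.033,"tz":0,"wx":0,"wy":0,"wz":0,"claw":-0.5},
    {"tx":0.006,"ty":0.033,"tz":0,"wx":0,"wy":0,"wz":0,"claw":-0.5}
  ]
}}

```text
clock: 7.6
tool_pos: [0.5838, 0.0663, 0.047]
eef_rot: [0.77, 0.638, 0.0, 0.0]
contact_force: [-0.7, -3.0, 2.6]
opening: 0.25
finger_force: 1.5
```

```bash
python3 st.py
```

```text
t 7.6 scan x,y [71.7 -0.3] z 47.0 hdg 79.21 F [-3.1  0.1  2.6]
```

Call:
{"method": "drive_tool", "body": {
  "targets": [
    {"tx":0.006,"ty":0.033,"tz":0,"wx":0,"wy":0,"wz":0,"claw":-0.5},
    {"tx":0.006,"ty":0.033,"tz":0,"wx":0,"wy":0,"wz":0,"claw":-0.5},
    {"tx":0.006,"ty":0.033,"tz":0,"wx":0,"wy":0,"wz":0,"claw":-0.5},
    {"tx":0.006,"ty":0.033,"tz":0,"wx":0,"wy":0,"wz":0,"claw":-0.5},
    {"tx":0.006,"ty":0.033,"tz":0,"wx":0,"wy":0,"wz":0,"claw":-0.5},
    {"tx":0.006,"ty":0.033,"tz":0,"wx":0,"wy":0,"wz":0,"claw":-0.5},
    {"tx":0,"ty":0,"tz":0,"wx":0,"wy":0,"wz":0,"claw":-0.5},
    {"tx":0,"ty":0,"tz":0,"wx":0,"wy":0,"wz":0,"claw":-0.5}
  ]
}}

```text
clock: 8.4
tool_pos: [0.5845, 0.0707, 0.047]
eef_rot: [0.771, 0.637, -0.001, 0.001]
contact_force: [-0.9, -6.2, 4.1]
opening: 0.245
finger_force: 2.9
```

```bash
python3 st.py
```

```text
t 8.4 scan x,y [76.1 -0.2] z 47.0 hdg 79.16 F [-6.3 -0.3  4.1]
```

The force has risen: this is the plate, felt at about x = 75 mm. I press on slowly.

Call:
{"method": "drive_tool", "body": {
  "targets": [
    {"tx":0.006,"ty":0.033,"tz":0,"wx":0,"wy":0,"wz":0,"claw":-0.5},
    {"tx":0.006,"ty":0.033,"tz":0,"wx":0,"wy":0,"wz":0,"claw":-0.5},
    {"tx":0.006,"ty":0.033,"tz":0,"wx":0,"wy":0,"wz":0,"claw":-0.5},
    {"tx":0.006,"ty":0.033,"tz":0,"wx":0,"wy":0,"wz":0,"claw":-0.5},
    {"tx":0,"ty":0,"tz":0,"wx":0,"wy":0,"wz":0,"claw":-0.5},
    {"tx":0,"ty":0,"tz":0,"wx":0,"wy":0,"wz":0,"claw":-0.5},
    {"tx":0,"ty":0,"tz":0,"wx":0,"wy":0,"wz":0,"claw":-0.5},
    {"tx":0,"ty":0,"tz":0,"wx":0,"wy":0,"wz":0,"claw":-0.5}
  ]
}}

```text
clock: 9.2
tool_pos: [0.5847, 0.0725, 0.0469]
eef_rot: [0.771, 0.637, -0.003, 0.001]
contact_force: [-1.6, -8.4, 5.0]
opening: 0.248
finger_force: 4.5
```

```bash
python3 st.py
```

```text
t 9.2 scan x,y [77.9  0.1] z 46.9 hdg 79.08 F [-8.6 -0.   5. ]
```

Call:
{"method": "drive_tool", "body": {
  "targets": [
    {"tx":0.006,"ty":0.033,"tz":0,"wx":0,"wy":0,"wz":0,"claw":-0.5},
    {"tx":0.006,"ty":0.033,"tz":0,"wx":0,"wy":0,"wz":0,"claw":-0.5},
    {"tx":0.006,"ty":0.033,"tz":0,"wx":0,"wy":0,"wz":0,"claw":-0.5},
    {"tx":0.006,"ty":0.033,"tz":0,"wx":0,"wy":0,"wz":0,"claw":-0.5},
    {"tx":0.006,"ty":0.033,"tz":0,"wx":0,"wy":0,"wz":0,"claw":-0.5},
    {"tx":0.006,"ty":0.033,"tz":0,"wx":0,"wy":0,"wz":0,"claw":-0.5},
    {"tx":0,"ty":0,"tz":0,"wx":0,"wy":0,"wz":0,"claw":-0.5},
    {"tx":0,"ty":0,"tz":0,"wx":0,"wy":0,"wz":0,"claw":-0.5}
  ]
}}

```text
clock: 10.0
tool_pos: [0.5852, 0.0755, 0.047]
eef_rot: [0.772, 0.636, -0.004, 0.002]
contact_force: [-3.1, -14.4, 8.0]
opening: 0.253
finger_force: 6.7
```

```bash
python3 st.py
```

```text
t 10.0 scan x,y [81.   0.1] z 47.0 hdg 78.99 F [-14.7   0.4   8. ]
```

Call:
{"method": "drive_tool", "body": {
  "targets": [
    {"tx":0.006,"ty":0.033,"tz":0,"wx":0,"wy":0,"wz":0,"claw":-0.5},
    {"tx":0.006,"ty":0.033,"tz":0,"wx":0,"wy":0,"wz":0,"claw":-0.5},
    {"tx":0.006,"ty":0.033,"tz":0,"wx":0,"wy":0,"wz":0,"claw":-0.5},
    {"tx":0,"ty":0,"tz":0,"wx":0,"wy":0,"wz":0,"claw":-0.5},
    {"tx":0,"ty":0,"tz":0,"wx":0,"wy":0,"wz":0,"claw":-0.5},
    {"tx":0,"ty":0,"tz":0,"wx":0,"wy":0,"wz":0,"claw":-0.5},
    {"tx":0,"ty":0,"tz":0,"wx":0,"wy":0,"wz":0,"claw":-0.5},
    {"tx":0,"ty":0,"tz":0,"wx":0,"wy":0,"wz":0,"claw":-0.5}
  ]
}}

```text
clock: 10.8
tool_pos: [0.5855, 0.077, 0.0469]
eef_rot: [0.772, 0.636, -0.005, 0.003]
contact_force: [-3.2, -15.2, 8.5]
opening: 0.252
finger_force: 7.8
```

```bash
python3 st.py; python3 look.py pics/g.png top scene; python3 - <<'E'
from m import *
import st
for n in('scene','top'):
    s=pickle.load(open(f'pics/{n}.pkl','rb')); w,M=masks(s)
    p=w[M['orange']]; d=p[:,:2]-[.570,-.004]; x=d@st.ex*1e3; y=d@st.ey*1e3
    k=(x>150); print(n,k.sum(),np.percentile(x[k],[5,25,50,75,95]) if k.sum()>5 else '',y[k].min() if k.any() else '')
E
```

```text
t 10.8 scan x,y [82.5  0.1] z 46.9 hdg 78.94 F [-15.5   0.3   8.5]
t 10.8 scan x,y [82.5  0.1] z 46.9 hdg 78.94 F [-15.5   0.3   8.5]
scene 58 ((151.78884887695312, -12.539408683776855), (117.9449691772461, 29.251657485961914), 0.15514859557151794)
t 10.9 scan x,y [82.5  0.1] z 46.9 hdg 78.94 F [-14.7   0.1   8.7]
scene 333 [210.58388642 211.56929641 212.33241831 212.94850708 214.89715356] -59.28798600990099
top 0
```

View pics/g.png

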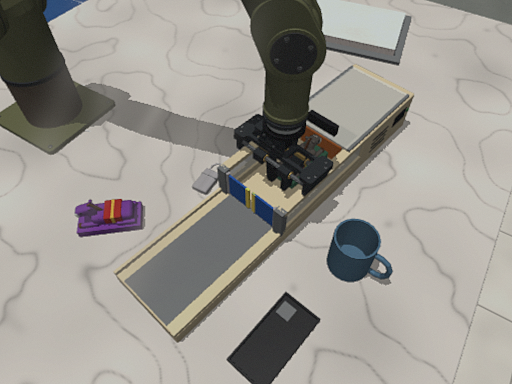

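The leaves have shut behind the burro, at scene (240,190) and (265,210). The plate's face moved from about 206 to 212 mm by camera and about 7 mm by touch: half its travel. I back off slowly.

Call:
{"method": "drive_tool", "body": {
  "targets": [
    {"tx":-0.01,"ty":-0.06,"tz":0,"wx":0,"wy":0,"wz":0,"claw":-0.5},
    {"tx":-0.01,"ty":-0.06,"tz":0,"wx":0,"wy":0,"wz":0,"claw":-0.5},
    {"tx":-0.015,"ty":-0.08,"tz":0,"wx":0,"wy":0,"wz":0,"claw":-0.5},
    {"tx":-0.015,"ty":-0.08,"tz":0,"wx":0,"wy":0,"wz":0,"claw":-0.5},
    {"tx":-0.015,"ty":-0.08,"tz":0,"wx":0,"wy":0,"wz":0,"claw":-0.5},
    {"tx":-0.015,"ty":-0.08,"tz":0,"wx":0,"wy":0,"wz":0,"claw":-0.5},
    {"tx":-0.02,"ty":-0.1,"tz":0,"wx":0,"wy":0,"wz":0,"claw":-0.5},
    {"tx":-0.02,"ty":-0.1,"tz":0,"wx":0,"wy":0,"wz":0,"claw":-0.5}
  ]
}}

```text
clock: 11.7
tool_pos: [0.5839, 0.0674, 0.0469]
eef_rot: [0.77, 0.638, 0.001, -0.001]
contact_force: [0.0, -0.2, 0.6]
opening: 0.246
finger_force: 0.0
```

```bash
python3 st.py
```

```text
t 11.7 scan x,y [72.8 -0.2] z 46.9 hdg 79.29 F [-0.2 -0.1  0.6]
```

Call:
{"method": "drive_tool", "body": {
  "targets": [
    {"tx":-0.04,"ty":-0.2,"tz":0,"wx":0,"wy":0,"wz":0,"claw":-0.5},
    {"tx":0,"ty":0,"tz":0.5,"wx":0,"wy":0,"wz":0,"claw":-0.5},
    {"tx":0,"ty":0,"tz":1,"wx":0,"wy":0,"wz":0,"claw":-0.5},
    {"tx":0,"ty":0,"tz":1,"wx":0,"wy":0,"wz":0,"claw":-0.5},
    {"tx":0,"ty":0,"tz":1,"wx":0,"wy":0,"wz":0,"claw":-0.5},
    {"tx":0,"ty":0,"tz":1,"wx":0,"wy":0,"wz":0,"claw":-1},
    {"tx":0.18,"ty":0.98,"tz":0.3,"wx":0,"wy":0,"wz":0,"claw":-1},
    {"tx":0.18,"ty":0.98,"tz":0,"wx":0,"wy":0,"wz":0,"claw":-1}
  ]
}}

```text
clock: 12.5
tool_pos: [0.5949, 0.1188, 0.1945]
eef_rot: [0.771, 0.637, 0.002, 0.001]
contact_force: [0.6, 0.1, 0.1]
opening: 0.014
finger_force: 0.0
```

Call:
{"method": "drive_tool", "body": {
  "targets": [
    {"tx":0.18,"ty":0.98,"tz":0,"wx":0,"wy":0,"wz":0,"claw":-1},
    {"tx":0.18,"ty":0.98,"tz":0,"wx":0,"wy":0,"wz":0,"claw":-1},
    {"tx":0.18,"ty":0.98,"tz":0,"wx":0,"wy":0,"wz":0,"claw":-1},
    {"tx":0.12,"ty":0.65,"tz":0,"wx":0,"wy":0,"wz":0,"claw":-1},
    {"tx":0,"ty":0,"tz":0,"wx":0,"wy":0,"wz":0,"claw":-1},
    {"tx":0,"ty":0,"tz":0,"wx":0,"wy":0,"wz":0,"claw":-1},
    {"tx":0,"ty":0,"tz":0,"wx":0,"wy":0,"wz":0,"claw":-1},
    {"tx":0,"ty":0,"tz":0,"wx":0,"wy":0,"wz":0,"claw":-1}
  ]
}}

```text
clock: 13.3
tool_pos: [0.6132, 0.2242, 0.1912]
eef_rot: [0.771, 0.637, -0.0, 0.001]
contact_force: [-0.6, 0.6, 0.2]
opening: 0.006
finger_force: 0.0
```

```bash
python3 look.py pics/i.png top scene; python3 - <<'E'
from m import *
import st
for n in('scene','top'):
    s=pickle.load(open(f'pics/{n}.pkl','rb')); w,M=masks(s)
    p=w[M['black']&(w[...,2]<.14)]; d=p[:,:2]-[.570,-.004]; x=d@st.ex*1e3; y=d@st.ey*1e3
    k=(abs(y)<60)&(x>0); print(n,k.sum(),np.percentile(x[k],[2,50,98]),np.percentile(y[k],[2,98]),np.percentile(p[k,2],98)) if k.sum()>5 else 0
E
```

```text
t 13.3 scan x,y [232.2   0.7] z 191.2 hdg 79.08 F [0.5 0.7 0.2]
top 98 ((139.49102783203125, 25.3016357421875), (120.97510528564453, 41.356224060058594), 21.343564987182617)
scene 393 ((144.78997802734375, 0.6080188751220703), (56.31243133544922, 120.6397476196289), 89.95182037353516)
t 13.4 scan x,y [233.   1.] z 191.1 hdg 79.12 F [1.  0.2 0. ]
scene 358 [202.41538935 204.75564412 214.0890293 ] [-35.94960387  30.17463479] 0.12885671507093852
top 88 [205.11613903 205.79598375 211.63453851] [-26.11030621  30.80090009] 0.13104865306557348
```

View pics/i.png

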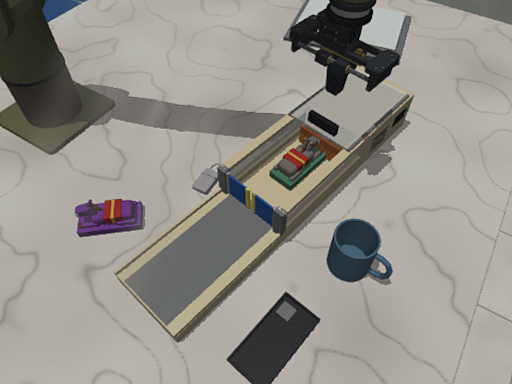

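The burro stands straight inside at scene (297,163), the flap is shut, and the fingers are behind the door handle at (322,122). I lower them and push the door shut.

Call:
{"method": "drive_tool", "body": {
  "targets": [
    {"tx":0,"ty":0,"tz":-0.8,"wx":0,"wy":0,"wz":0,"claw":-1},
    {"tx":0,"ty":0,"tz":-0.8,"wx":0,"wy":0,"wz":0,"claw":-1},
    {"tx":0,"ty":0,"tz":-0.6,"wx":0,"wy":0,"wz":0,"claw":-1},
    {"tx":0,"ty":0,"tz":-0.17,"wx":0,"wy":0,"wz":0,"claw":-1},
    {"tx":0,"ty":0,"tz":0,"wx":0,"wy":0,"wz":0,"claw":-1},
    {"tx":-0.02,"ty":-0.1,"tz":0,"wx":0,"wy":0,"wz":0,"claw":-1},
    {"tx":-0.02,"ty":-0.1,"tz":0,"wx":0,"wy":0,"wz":0,"claw":-1},
    {"tx":-0.02,"ty":-0.1,"tz":0,"wx":0,"wy":0,"wz":0,"claw":-1}
  ]
}}

```text
clock: 14.2
tool_pos: [0.6119, 0.2177, 0.121]
eef_rot: [0.771, 0.637, 0.001, 0.0]
contact_force: [0.3, 2.2, 1.6]
opening: 0.005
finger_force: 0.8
```

Call:
{"method": "drive_tool", "body": {
  "targets": [
    {"tx":-0.04,"ty":-0.2,"tz":0,"wx":0,"wy":0,"wz":0,"claw":-1},
    {"tx":-0.06,"ty":-0.33,"tz":0,"wx":0,"wy":0,"wz":0,"claw":-1},
    {"tx":-0.06,"ty":-0.33,"tz":0,"wx":0,"wy":0,"wz":0,"claw":-1},
    {"tx":-0.06,"ty":-0.33,"tz":0,"wx":0,"wy":0,"wz":0,"claw":-1},
    {"tx":-0.06,"ty":-0.33,"tz":0,"wx":0,"wy":0,"wz":0,"claw":-1},
    {"tx":-0.06,"ty":-0.33,"tz":0,"wx":0,"wy":0,"wz":0,"claw":-1},
    {"tx":-0.06,"ty":-0.33,"tz":0,"wx":0,"wy":0,"wz":0,"claw":-1},
    {"tx":-0.06,"ty":-0.33,"tz":0,"wx":0,"wy":0,"wz":0,"claw":-1}
  ]
}}

```text
clock: 15.0
tool_pos: [0.5969, 0.1412, 0.1198]
eef_rot: [0.77, 0.637, -0.0, -0.0]
contact_force: [0.2, 1.9, 2.7]
opening: 0.006
finger_force: 1.0
```

```bash
python3 st.py
```

```text
t 15.0 scan x,y [147.7   1. ] z 119.8 hdg 79.21 F [1.9 0.1 2.7]
```

Call:
{"method": "drive_tool", "body": {
  "targets": [
    {"tx":-0.06,"ty":-0.33,"tz":0,"wx":0,"wy":0,"wz":0,"claw":-1},
    {"tx":-0.06,"ty":-0.33,"tz":0,"wx":0,"wy":0,"wz":0,"claw":-1},
    {"tx":-0.06,"ty":-0.33,"tz":0,"wx":0,"wy":0,"wz":0,"claw":-1},
    {"tx":-0.06,"ty":-0.33,"tz":0,"wx":0,"wy":0,"wz":0,"claw":-1},
    {"tx":-0.06,"ty":-0.33,"tz":0,"wx":0,"wy":0,"wz":0,"claw":-1},
    {"tx":-0.06,"ty":-0.33,"tz":0,"wx":0,"wy":0,"wz":0,"claw":-1},
    {"tx":-0.06,"ty":-0.33,"tz":0,"wx":0,"wy":0,"wz":0,"claw":-1},
    {"tx":-0.06,"ty":-0.33,"tz":0,"wx":0,"wy":0,"wz":0,"claw":-1}
  ]
}}

```text
clock: 15.8
tool_pos: [0.5826, 0.0619, 0.1197]
eef_rot: [0.77, 0.637, -0.0, -0.0]
contact_force: [-1.5, 2.4, -1.2]
opening: 0.005
finger_force: 1.1
```

Call:
{"method": "drive_tool", "body": {
  "targets": [
    {"tx":-0.04,"ty":-0.2,"tz":0,"wx":0,"wy":0,"wz":0,"claw":-1},
    {"tx":-0.03,"ty":-0.16,"tz":0,"wx":0,"wy":0,"wz":0,"claw":-1},
    {"tx":-0.03,"ty":-0.16,"tz":0,"wx":0,"wy":0,"wz":0,"claw":-1},
    {"tx":-0.03,"ty":-0.16,"tz":0,"wx":0,"wy":0,"wz":0,"claw":-1},
    {"tx":-0.02,"ty":-0.1,"tz":0,"wx":0,"wy":0,"wz":0,"claw":-1},
    {"tx":-0.02,"ty":-0.1,"tz":0,"wx":0,"wy":0,"wz":0,"claw":-1},
    {"tx":-0.02,"ty":-0.1,"tz":0,"wx":0,"wy":0,"wz":0,"claw":-1},
    {"tx":-0.02,"ty":-0.1,"tz":0,"wx":0,"wy":0,"wz":0,"claw":-1}
  ]
}}

```text
clock: 16.6
tool_pos: [0.5769, 0.0303, 0.1199]
eef_rot: [0.77, 0.638, 0.0, 0.0]
contact_force: [-0.1, 1.2, -0.8]
opening: 0.007
finger_force: 0.8
```

```bash
python3 st.py
```

```text
t 16.6 scan x,y [35.  -0.3] z 119.9 hdg 79.22 F [ 1.2  0.3 -0.8]
```

Expected stop at about x = 29 mm; I feel for it in 1.5 mm steps.

Call:
{"method": "drive_tool", "body": {
  "targets": [
    {"tx":-0.01,"ty":-0.05,"tz":0,"wx":0,"wy":0,"wz":0,"claw":-1},
    {"tx":-0.01,"ty":-0.05,"tz":0,"wx":0,"wy":0,"wz":0,"claw":-1},
    {"tx":-0.01,"ty":-0.05,"tz":0,"wx":0,"wy":0,"wz":0,"claw":-1},
    {"tx":-0.01,"ty":-0.05,"tz":0,"wx":0,"wy":0,"wz":0,"claw":-1},
    {"tx":-0.01,"ty":-0.05,"tz":0,"wx":0,"wy":0,"wz":0,"claw":-1},
    {"tx":-0.01,"ty":-0.05,"tz":0,"wx":0,"wy":0,"wz":0,"claw":-1},
    {"tx":0,"ty":0,"tz":0,"wx":0,"wy":0,"wz":0,"claw":-1},
    {"tx":0,"ty":0,"tz":0,"wx":0,"wy":0,"wz":0,"claw":-1}
  ]
}}

```text
clock: 17.4
tool_pos: [0.5759, 0.0252, 0.12]
eef_rot: [0.77, 0.639, 0.003, -0.001]
contact_force: [1.7, 7.9, -3.8]
opening: 0.004
finger_force: 4.0
```

```bash
python3 st.py
```

```text
t 17.4 scan x,y [29.8 -0.3] z 120.0 hdg 79.36 F [ 8.1 -0.2 -3.8]
```

The door is at its stop: 8 N at x = 29.8 mm. I back away, lift clear and check.

Call:
{"method": "drive_tool", "body": {
  "targets": [
    {"tx":0.03,"ty":0.15,"tz":0,"wx":0,"wy":0,"wz":0,"claw":-1},
    {"tx":0.05,"ty":0.25,"tz":0,"wx":0,"wy":0,"wz":0,"claw":-1},
    {"tx":0,"ty":0,"tz":0.5,"wx":0,"wy":0,"wz":0,"claw":-1},
    {"tx":0,"ty":0,"tz":1,"wx":0,"wy":0,"wz":0,"claw":-1},
    {"tx":0,"ty":0,"tz":1,"wx":0,"wy":0,"wz":0,"claw":-1},
    {"tx":0,"ty":0.9,"tz":1,"wx":0,"wy":0,"wz":0,"claw":-1},
    {"tx":0,"ty":1,"tz":0.5,"wx":0,"wy":0,"wz":0,"claw":-1},
    {"tx":0,"ty":1,"tz":0,"wx":0,"wy":0,"wz":0,"claw":-1}
  ]
}}

```text
clock: 18.2
tool_pos: [0.5787, 0.121, 0.2427]
eef_rot: [0.771, 0.637, 0.002, 0.002]
contact_force: [0.5, 0.7, -0.8]
opening: 0.005
finger_force: 0.0
```

Call:
{"method": "drive_tool", "body": {
  "targets": [
    {"tx":0,"ty":1,"tz":0,"wx":0,"wy":0,"wz":0,"claw":-1},
    {"tx":0,"ty":1,"tz":0,"wx":0,"wy":0,"wz":0,"claw":-1},
    {"tx":0,"ty":1,"tz":0,"wx":0,"wy":0,"wz":0,"claw":-1},
    {"tx":0,"ty":1,"tz":0,"wx":0,"wy":0,"wz":0,"claw":-1},
    {"tx":0,"ty":0,"tz":0,"wx":0,"wy":0,"wz":0,"claw":-1},
    {"tx":0,"ty":0,"tz":0,"wx":0,"wy":0,"wz":0,"claw":-1},
    {"tx":0,"ty":0,"tz":0,"wx":0,"wy":0,"wz":0,"claw":-1},
    {"tx":0,"ty":0,"tz":0,"wx":0,"wy":0,"wz":0,"claw":-1}
  ]
}}

```text
clock: 19.0
tool_pos: [0.5777, 0.2383, 0.2398]
eef_rot: [0.771, 0.636, -0.0, 0.001]
contact_force: [0.4, -0.2, -0.5]
opening: 0.003
finger_force: 0.0
```

```bash
python3 look.py pics/j.png top scene; python3 - <<'E'
from m import *
import st
for n in('scene','top'):
    s=pickle.load(open(f'pics/{n}.pkl','rb')); w,M=masks(s)
    for c in('black','blue'):
        p=w[M[c]&(w[...,2]<.14)]; d=p[:,:2]-[.570,-.004]; x=d@st.ex*1e3; y=d@st.ey*1e3
        k=(abs(y)<60)&(x>-20)&(x<80)
        if k.sum()>5: print(n,c,k.sum(),np.percentile(x[k],[2,50,98]),np.percentile(y[k],[2,98]))
E
```

```text
t 19.0 scan x,y [239.4  38.3] z 239.8 hdg 79.06 F [-0.1 -0.4 -0.5]
t 19.1 scan x,y [240.1  38.5] z 239.9 hdg 79.1 F [-0.6  0.3  0.4]
scene black 391 [ 6.11892772  8.04063237 17.33593759] [-36.08354869  29.55706196]
scene blue 585 [-4.23725739 -2.99814326  0.49388905] [-55.3736593   51.61060407]
```

View pics/j.png

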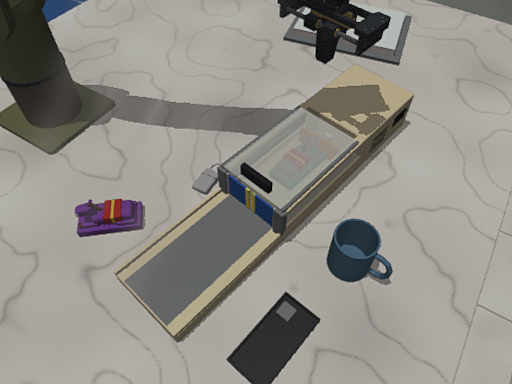

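The door is shut with its handle at scene (257,178), and its front edge is at the flap line. The flap is shut, the burro stands inside at (305,160), the other things are undisturbed and the robot is clear.

```bash
python3 -c "
from plant import workorder
print(workorder.finish_job())"
```

```text
the job is handed in; nothing more can be done
None
```

The job is handed in after 19 s: the burro stands in the chamber, having pressed the plate in by about 6 to 7 mm of its 16 mm (by touch and camera), the flap is shut behind it, the door is pushed to its stop, and the mug, phone case and keychain were left where they lay.

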